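# Re-rack the lathe tool holders in reverse order

### The arm

A 6-joint arm with a two-finger parallel gripper is mounted at the origin on a cart in front of the work surface, level with it; the furniture and walls round the work are solid. World frame = base frame: x ahead of the robot, y to its left, z up, the work surface at z = 0. Lengths are in m, angles in rad, forces in N, time in s.
With the tool pointing down it reaches from about 0.35 to 0.8 m from the base axis. Payload 7.3 kg.
Tool frame: the origin (TCP) lies at the very end of the fingers, on their centre line; the grasp point (between the pads) lies 19 mm behind it; z points along the fingers, y is the line along which they close (so a half turn about z gives the same grasp; the last joint's range is limited). The gripper opens to 85 mm and grips with 20 to 120 N. Pads are 22 mm wide; open, the fingers measure 114 mm over their backs; the gripper's body (76 mm by 85 mm) begins 54 mm behind the grasp point. The pads swing forward as they close: fully open they stand 13 mm farther back than shut.
Start: joints at [-1.454, 0.342, 1.524, -0, 1.275, -0.146], TCP at [0.136, -0.507, 0.231] pointing down, gripper open.
Joint ranges: [-2.53, 2.53], [-0.77, 2.02], [0.04, 2.7], [-1, 4.14], [0.28, 2.66], [-3.11, 3.11]. Speed limits (rad/s): [2.57, 2.57, 3.14, 3.14, 3.14, 3.14].

### API

Orientations are given as [roll, pitch, yaw] about the fixed x, y, z axes, in that order (R = Rz(yaw) Ry(pitch) Rx(roll)).
In Python, from cell import r gives the robot as it stands.
- The arm moves only by the tool step_arm, never from a script. Its argument "increments" is a list of rows, each an object of numbers: "tx", "ty", "tz": the shift along the world's x, y, z in m; "wx", "wy", "wz": the turn, a rotation vector about the world's x, y, z in degrees; "fingers": the closure, from 0 (fully open) to 1 (shut). A call has 1 to 10 rows; each row is the pose to reach, as a shift and turn from the pose commanded when the call began; what a row does not reach only later rows make up. A row lasts 1/10 s, in which the tool goes at most 50 mm and 8.59 degrees, less where a joint would pass 70% of its speed; a pose out of reach is approached as far as the arm can. A call with a gripper value outside its range is refused whole. The fingers move at their own pace and stop on an object; "grip_force" is the grip in N (left out, the last holds). Time passes only in rows, so rows that repeat a pose let the fingers close. It gives the time, the measured TCP pose, the force, the opening and the grip force at its end, in the units of the state.
- r.state(): the state, without advancing time (a new reading comes with each control period).
- r.read_camera(name): name is "side" or "top" or "wrist"; returns the picture (480x640x3 uint8, blue, green, red); there is no depth.
- r.camera_info(name): a dict with "fx", "fy", "cx", "cy" (pixels), "R" (3x3) and "t" (3): a world point X has camera coordinates R X + t. Camera axes: x right, y down, z forward; pixel columns grow to the right and rows downward; lengths in m; the calibration is good to about 2 mm. A picture is of the moment at which its call begins: read the wrist's pose just before it. camera_info takes no time and is no camera call; for the wrist camera it gives the pose at the moment of the call.
- r.hand_in(): hands the job in; it is judged then, once.
The state is a dict: "clock": time; "joints": joint angles; "joint_vel": joint speeds; "joint_efforts": joint torques, N m; "tool_pos": TCP position; "tcp_rot": TCP orientation; "force": force on the tool from outside, world axes, zero at the start; "torque": the same for the moment, N m; "opening": finger opening in m; "grip_force": force on a finger pad.
Only numpy, scipy, OpenCV 4.12 (cv2) and the standard library are available. Lean on these libraries where they do the work, as an engineer would, in place of code of your own. Each camera call takes 0.05 s, during which the arm holds its last target. There are 200 camera calls.

### The job

Move the four lathe tool holders from their grey nests on the wooden board to the four pockets of the aluminium rack in reverse order: the one that stood furthest left goes into the pocket furthest right, and so on, because the lathe is loaded from the other end. Each must stand flat and upright inside its pocket, squared up with the rack, its cutting end pointing to the rack's front edge (towards the robot). Leave the lone sleeve at the left standing where it is.

Things in the scene. Friction and masses are not known exactly. Their poses are not given: they have to be found in the camera images.
- turning_holder_mid (a point): Loose tool holder, 0.2-0.45 kg: upright dark steel block 46 (its x) x 28 (y) x 54 mm high, screws 10 mm high on top. From its front, to its -x, stands its cutting end: a 12 mm square bar, 22 mm long. Point: block centre, 27 mm above the underside; z up. Grasp across the 28 mm width (along y). Starts upright in nest_a, turned up to 0.4 rad from it, in a row at 84 mm pitch.
- boring_holder_mid (a point): Loose tool holder, 0.2-0.45 kg: upright dark steel block 46 (its x) x 28 (y) x 54 mm high, screws 10 mm high on top. From its front, to its -x, stands its cutting end: a round 16 mm bar, 34 mm long. Point: block centre, 27 mm above the underside; z up. Grasp across the 28 mm width (along y). Starts upright in nest_b, turned up to 0.4 rad from it, in a row at 84 mm pitch.
- parting_holder_mid (a point): Loose tool holder, 0.2-0.45 kg: upright dark steel block 46 (its x) x 28 (y) x 54 mm high, screws 10 mm high on top. From its front, to its -x, stands its cutting end: a thin upright blade, 28 mm long. Point: block centre, 27 mm above the underside; z up. Grasp across the 28 mm width (along y). Starts upright in nest_c, turned up to 0.4 rad from it, in a row at 84 mm pitch.
- knurling_holder_mid (a point): Loose tool holder, 0.2-0.45 kg: upright dark steel block 46 (its x) x 28 (y) x 54 mm high, screws 10 mm high on top. From its front, to its -x, stands its cutting end: a fork with two small wheels, 26 mm long. Point: block centre, 27 mm above the underside; z up. Grasp across the 28 mm width (along y). Starts upright in nest_d, turned up to 0.4 rad from it, in a row at 84 mm pitch.
- nest_a: Fixed grey steel nest where the turning holder starts, 78 (x) x 64 mm (y); one of four alike in a row on a wooden board, in shuffled order. Origin: centre of its underside; floor 4 mm above it, with a rim 4 mm high round a 70 x 56 mm opening. y runs along the row, to the left seen from the robot; x away from the robot. It stays put.
- nest_b: Fixed grey steel nest where the boring holder starts, 78 (x) x 64 mm (y); one of four alike in a row on a wooden board, in shuffled order. Origin: centre of its underside; floor 4 mm above it, with a rim 4 mm high round a 70 x 56 mm opening. y runs along the row, to the left seen from the robot; x away from the robot. It stays put.
- nest_c: Fixed grey steel nest where the parting holder starts, 78 (x) x 64 mm (y); one of four alike in a row on a wooden board, in shuffled order. Origin: centre of its underside; floor 4 mm above it, with a rim 4 mm high round a 70 x 56 mm opening. y runs along the row, to the left seen from the robot; x away from the robot. It stays put.
- nest_d: Fixed grey steel nest where the knurling holder starts, 78 (x) x 64 mm (y); one of four alike in a row on a wooden board, in shuffled order. Origin: centre of its underside; floor 4 mm above it, with a rim 4 mm high round a 70 x 56 mm opening. y runs along the row, to the left seen from the robot; x away from the robot. It stays put.
- rack: Fixed pale aluminium rack 90 (x) x 340 mm (y), four dark pockets, steel loop at each end. Origin: centre of underside; x away from the robot (front edge at -x), y to the left along the row. Pocket centres at x 0, y +126, +42, -42, -126 mm; floors 70 x 56 mm at z 10, rims up to z 14. A seated holder's centre is at z 37 mm. Lies before or behind the wooden board.
- lone_sleeve_mid (a point): Bystander: loose cream-coloured sleeve (plain tube) standing upright on its own left of the racks, 25 mm across, 120 mm tall; the point is half-way up, 60 mm above its underside. Leave it standing where it is.

How it is judged:
At the end, for the whole second after the job is handed in: The four holders stand in the pockets in the reverse of their nests' left-to-right order: centres within 15 mm of the pocket centre in x and y and 4 mm of seated height, upright within 0.1 rad, square within 0.26 rad, cutting ends to the rack's front, released (((y of turning_holder_mid in the frame of rack between 0.111 and 0.141 m and y of rack in the frame of turning_holder_mid between -0.161 and -0.091 m) or (y of turning_holder_mid in the frame of rack between 0.027 and 0.057 m and y of rack in the frame of turning_holder_mid between -0.077 and -0.007 m) or (y of turning_holder_mid in the frame of rack between -0.057 and -0.027 m and y of rack in the frame of turning_holder_mid between 0.007 and 0.077 m) or (y of turning_holder_mid in the frame of rack between -0.141 and -0.111 m and y of rack in the frame of turning_holder_mid between 0.091 and 0.161 m)) and x of turning_holder_mid in the frame of rack between -0.015 and 0.015 m and z of turning_holder_mid in the frame of rack between 0.033 and 0.041 m and angle between the x axis of each of turning_holder_mid, boring_holder_mid, parting_holder_mid, knurling_holder_mid and the x axis of rack, either way round below 0.26 rad and angle between each of turning_holder_mid, boring_holder_mid, parting_holder_mid, knurling_holder_mid's own z axis and vertical below 0.1 rad and ((y of boring_holder_mid in the frame of rack between 0.111 and 0.141 m and y of rack in the frame of boring_holder_mid between -0.161 and -0.091 m) or (y of boring_holder_mid in the frame of rack between 0.027 and 0.057 m and y of rack in the frame of boring_holder_mid between -0.077 and -0.007 m) or (y of boring_holder_mid in the frame of rack between -0.057 and -0.027 m and y of rack in the frame of boring_holder_mid between 0.007 and 0.077 m) or (y of boring_holder_mid in the frame of rack between -0.141 and -0.111 m and y of rack in the frame of boring_holder_mid between 0.091 and 0.161 m)) and x of boring_holder_mid in the frame of rack between -0.015 and 0.015 m and z of boring_holder_mid in the frame of rack between 0.033 and 0.041 m and ((y of nest_b in the frame of nest_a above 0 m and y of boring_holder_mid in the frame of turning_holder_mid below -0.03 m) or (y of nest_b in the frame of nest_a below 0 m and y of boring_holder_mid in the frame of turning_holder_mid above 0.03 m)) and ((y of parting_holder_mid in the frame of rack between 0.111 and 0.141 m and y of rack in the frame of parting_holder_mid between -0.161 and -0.091 m) or (y of parting_holder_mid in the frame of rack between 0.027 and 0.057 m and y of rack in the frame of parting_holder_mid between -0.077 and -0.007 m) or (y of parting_holder_mid in the frame of rack between -0.057 and -0.027 m and y of rack in the frame of parting_holder_mid between 0.007 and 0.077 m) or (y of parting_holder_mid in the frame of rack between -0.141 and -0.111 m and y of rack in the frame of parting_holder_mid between 0.091 and 0.161 m)) and x of parting_holder_mid in the frame of rack between -0.015 and 0.015 m and z of parting_holder_mid in the frame of rack between 0.033 and 0.041 m and ((y of nest_c in the frame of nest_a above 0 m and y of parting_holder_mid in the frame of turning_holder_mid below -0.03 m) or (y of nest_c in the frame of nest_a below 0 m and y of parting_holder_mid in the frame of turning_holder_mid above 0.03 m)) and ((y of nest_c in the frame of nest_b above 0 m and y of parting_holder_mid in the frame of boring_holder_mid below -0.03 m) or (y of nest_c in the frame of nest_b below 0 m and y of parting_holder_mid in the frame of boring_holder_mid above 0.03 m)) and ((y of knurling_holder_mid in the frame of rack between 0.111 and 0.141 m and y of rack in the frame of knurling_holder_mid between -0.161 and -0.091 m) or (y of knurling_holder_mid in the frame of rack between 0.027 and 0.057 m and y of rack in the frame of knurling_holder_mid between -0.077 and -0.007 m) or (y of knurling_holder_mid in the frame of rack between -0.057 and -0.027 m and y of rack in the frame of knurling_holder_mid between 0.007 and 0.077 m) or (y of knurling_holder_mid in the frame of rack between -0.141 and -0.111 m and y of rack in the frame of knurling_holder_mid between 0.091 and 0.161 m)) and x of knurling_holder_mid in the frame of rack between -0.015 and 0.015 m and z of knurling_holder_mid in the frame of rack between 0.033 and 0.041 m and ((y of nest_d in the frame of nest_a above 0 m and y of knurling_holder_mid in the frame of turning_holder_mid below -0.03 m) or (y of nest_d in the frame of nest_a below 0 m and y of knurling_holder_mid in the frame of turning_holder_mid above 0.03 m)) and ((y of nest_d in the frame of nest_b above 0 m and y of knurling_holder_mid in the frame of boring_holder_mid below -0.03 m) or (y of nest_d in the frame of nest_b below 0 m and y of knurling_holder_mid in the frame of boring_holder_mid above 0.03 m)) and ((y of nest_d in the frame of nest_c above 0 m and y of knurling_holder_mid in the frame of parting_holder_mid below -0.03 m) or (y of nest_d in the frame of nest_c below 0 m and y of knurling_holder_mid in the frame of parting_holder_mid above 0.03 m))); the robot touches nothing.
It fails at once if the lone upright sleeve is pushed away more than 30 mm or tipped (distance of lone_sleeve_mid from where it was at the start of the episode above 0.03 m or angle between lone_sleeve_mid's own z axis and vertical above 0.3 rad).
It also fails if it takes over 93 s, if anything falls off the work surface, if the arm or the gripper's body presses on something with over 40 N, if the wrist force passes 120 N, or if a joint passes its speed limit or range.

## Working session

There is one attempt and no reset: what is moved stays moved. The work goes in short steps, Python scripts to look and compute and a tool call to move; the robot and the scene stay as the last step left them, time stands still between calls to the robot, and variables do not carry over. Pictures are saved under pics/ and viewed, at most 14 in all, crops included, and the job is handed in when it is done.

Besides the shell and the picture viewer there is one more tool, called after "Emit:" as name(argument=value, ...) on one line, values as JSON. step_arm: Moves the arm, as the interface text tells. Its arguments: {"type":"object","properties":{"increments":{"type":"array"},"grip_force":{"type":"number"}},"required":["increments"]}

```bash
mkdir -p pics; ls; python3 - <<'E'
from cell import r
import cv2,numpy as np
np.set_printoptions(precision=4,suppress=True)
print(r.state())
for n in("top","side"):
    cv2.imwrite(f"pics/{n}0.png",r.read_camera(n)); i=r.camera_info(n); print(n,i)
E
```

```text
pics
{'clock': 0.0, 'joints': array([-1.454 ,  0.3427,  1.525 ,  0.    ,  1.2754, -0.146 ]), 'joint_vel': array([ 0.0003,  0.0002, -0.001 ,  0.0014,  0.0003,  0.0003]), 'joint_efforts': array([  0.0024, -43.367 , -24.6012,   0.0001,   0.0078,  -0.    ]), 'tool_pos': array([ 0.1364, -0.5066,  0.2306]), 'tcp_rot': array([-3.1401, -0.0003,  0.2628]), 'force': array([-0.1573,  0.0531, -0.448 ]), 'torque': array([ 0.0048,  0.0213, -0.0274]), 'grip_force': 0.0, 'opening': 0.08563282745952157}
top {'fx': 492.1380129774121, 'fy': 492.1380129774121, 'cx': 315.7348610745305, 'cy': 236.44580268905284, 'R': array([[ 0.0007, -1.    , -0.0051],
       [-0.9765,  0.0004, -0.2154],
       [ 0.2154,  0.0051, -0.9765]]), 't': array([0.1045, 0.5504, 1.0154])}
side {'fx': 499.2481376535174, 'fy': 499.2481376535174, 'cx': 317.42375317044775, 'cy': 241.2706654192052, 'R': array([[-0.8604, -0.5094,  0.0169],
       [-0.2475,  0.3886, -0.8875],
       [ 0.4456, -0.7678, -0.4605]]), 't': array([0.5267, 0.1507, 0.7606])}
```

View pics/top0.png

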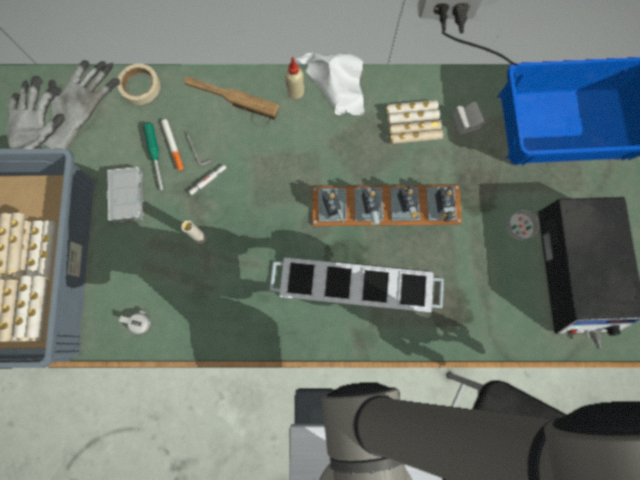

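View pics/side0.png

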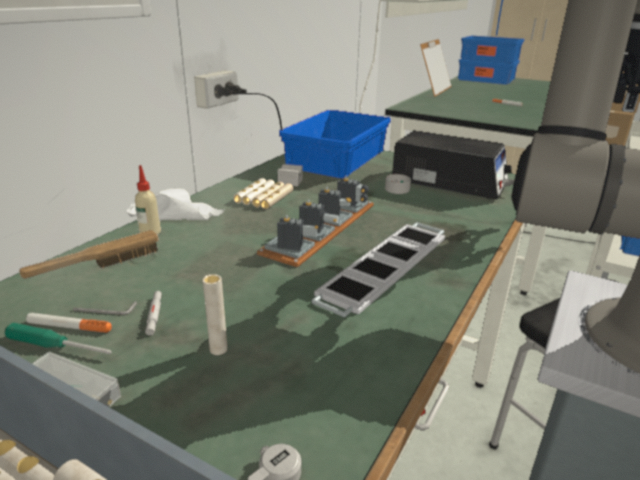

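The top view shows the rack in front, with dark pockets at about (301,278), (338,283), (375,287) and (413,290). The wooden board with four holders lies behind it, at about (333,203), (371,203), (406,202) and (446,203). The sleeve is at (192,231). Next I measure these points and enlarge the view.

```bash
cat > h.py <<'E'
import cv2,numpy as np
from cell import r
np.set_printoptions(precision=4,suppress=True)
def unproj(info,uv,z):
    uv=np.atleast_2d(uv).astype(float)
    d=np.c_[(uv[:,0]-info["cx"])/info["fx"],(uv[:,1]-info["cy"])/info["fy"],np.ones(len(uv))]@np.array(info["R"])
    c=-np.array(info["R"]).T@np.array(info["t"])
    return c+d*((z-c[2])/d[:,2])[:,None]
def proj(info,X):
    p=np.atleast_2d(X)@np.array(info["R"]).T+np.array(info["t"])
    return np.c_[info["fx"]*p[:,0]/p[:,2]+info["cx"],info["fy"]*p[:,1]/p[:,2]+info["cy"]]
def rects(mask,lo,hi):
    cs,_=cv2.findContours(mask,cv2.RETR_EXTERNAL,cv2.CHAIN_APPROX_NONE)
    return [cv2.minAreaRect(c) for c in cs if lo<cv2.contourArea(c)<hi]
E
python3 - <<'E'
from h import *
im=cv2.imread("pics/top0.png"); i=r.camera_info("top")
m=(im.max(2)<35).astype(np.uint8)*255; m[:250]=0;m[320:]=0
P=sorted([q[0] for q in rects(m,300,1500)]); print(P)
if P:
    X=unproj(i,P,0.010); print(X, np.diff(X,axis=0), np.linalg.norm(np.diff(X,axis=0),axis=1))
print(unproj(i,[(333,203),(371,203),(406,202),(446,203)],0.06)); print("sleeve",unproj(i,[(200,238)],0))
print(unproj(i,[(314,223),(461,222),(313,186),(461,186)],0.02))
cv2.imwrite("pics/topz.png",cv2.resize(im[165:325,260:480],None,fx=3.6,fy=3.6,interpolation=cv2.INTER_CUBIC))
w=r.camera_info("wrist"); s=r.state()
print("cam pos",-np.array(w["R"]).T@w["t"],s["tool_pos"],w)
E
```

```text
[(300.67681884765625, 278.4085693359375), (337.7029724121094, 281.9703063964844), (559.3699951171875, 285.0899963378906)]
[[ 0.4648  0.1386  0.01  ]
 [ 0.4568  0.0555  0.01  ]
 [ 0.4498 -0.4399  0.01  ]] [[-0.008  -0.0832  0.    ]
 [-0.007  -0.4954  0.    ]] [0.0835 0.4954]
[[ 0.6264  0.0663  0.06  ]
 [ 0.6263 -0.018   0.06  ]
 [ 0.6285 -0.0956  0.06  ]
 [ 0.6262 -0.1841  0.06  ]]
sleeve [[0.5601 0.3725 0.    ]]
[[ 0.5907  0.1088  0.02  ]
 [ 0.5928 -0.2265  0.02  ]
 [ 0.6792  0.1112  0.02  ]
 [ 0.6788 -0.2319  0.02  ]]
cam pos [ 0.2004 -0.4902  0.3739] [ 0.1363 -0.5066  0.2307] {'fx': 423.65490333940005, 'fy': 423.65490333940005, 'cx': 324.9020680269044, 'cy': 236.64671153652984, 'R': array([[ 0.259 , -0.9659, -0.0002],
       [-0.9325, -0.2501,  0.2606],
       [-0.2518, -0.0673, -0.9654]]), 't': array([-0.5254, -0.0332,  0.3784])}
```

View pics/topz.png

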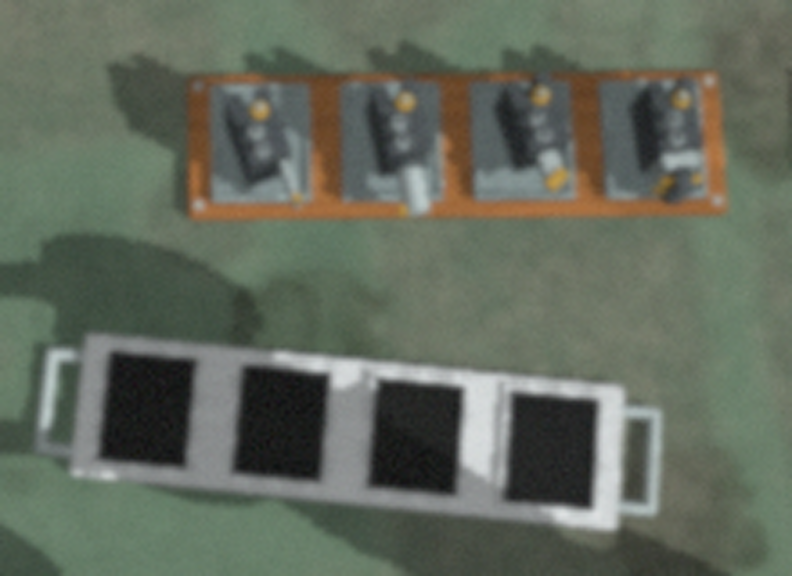

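The left-to-right order is parting (blade), boring (long round bar), turning (square bar), knurling (fork). I bring the wrist camera above both rows for the close measurement.

Emit:
step_arm(increments=[{"tx":0.04,"ty":0.05,"tz":0.04,"wz":-4},{"tx":0.444,"ty":0.477,"tz":0.04,"wz":-15},{"tx":0.444,"ty":0.477,"tz":0.04,"wz":-15},{"tx":0.444,"ty":0.477,"tz":0.04,"wz":-15},{"tx":0.444,"ty":0.477,"tz":0.04,"wz":-15},{"tx":0.444,"ty":0.477,"tz":0.04,"wz":-15},{"tx":0.444,"ty":0.477,"tz":0.04,"wz":-15},{"tx":0.444,"ty":0.477,"tz":0.04,"wz":-15},{"tx":0.444,"ty":0.477,"tz":0.04,"wz":-15},{"tx":0.444,"ty":0.477,"tz":0.04,"wz":-15}])

```text
invalid input
```

Emit:
step_arm(increments=[{"tx":0.04,"ty":0.05,"tz":0.04,"wx":0,"wy":0,"wz":-4,"fingers":0}])

```text
clock: 0.2
tool_pos: [0.1609, -0.4743, 0.2542]
tcp_rot: [-3.135, 0.001, 0.188]
force: [1.3, -0.1, 1.4]
opening: 0.0852
grip_force: 0.0
```

Emit:
step_arm(increments=[{"tx":0.415,"ty":0.445,"tz":0.015,"wx":0,"wy":0,"wz":-11,"fingers":0},{"tx":0.415,"ty":0.445,"tz":0.015,"wx":0,"wy":0,"wz":-11,"fingers":0},{"tx":0.415,"ty":0.445,"tz":0.015,"wx":0,"wy":0,"wz":-11,"fingers":0},{"tx":0.415,"ty":0.445,"tz":0.015,"wx":0,"wy":0,"wz":-11,"fingers":0},{"tx":0.415,"ty":0.445,"tz":0.015,"wx":0,"wy":0,"wz":-11,"fingers":0},{"tx":0.415,"ty":0.445,"tz":0.015,"wx":0,"wy":0,"wz":-11,"fingers":0},{"tx":0.415,"ty":0.445,"tz":0.015,"wx":0,"wy":0,"wz":-11,"fingers":0},{"tx":0.415,"ty":0.445,"tz":0.015,"wx":0,"wy":0,"wz":-11,"fingers":0},{"tx":0.415,"ty":0.445,"tz":0.015,"wx":0,"wy":0,"wz":-11,"fingers":0},{"tx":0.415,"ty":0.445,"tz":0.015,"wx":0,"wy":0,"wz":-11,"fingers":0}])

```text
clock: 1.2
tool_pos: [0.5026, -0.1088, 0.2699]
tcp_rot: [3.141, 0.0, 0.001]
force: [0.0, -0.7, 0.0]
opening: 0.085
grip_force: 0.0
```

```bash
sleep 0.1; python3 -c "
from h import *
print(r.state()['tool_pos'],r.state()['joints'])"
```

```text
[ 0.5026 -0.1088  0.2699] [-0.3621  0.2943  1.4846 -0.0003  1.363   1.2076]
```

Emit:
step_arm(increments=[{"tx":0.075,"ty":0.075,"tz":0,"wx":0,"wy":0,"wz":0,"fingers":0},{"tx":0.075,"ty":0.075,"tz":0,"wx":0,"wy":0,"wz":0,"fingers":0},{"tx":0.075,"ty":0.075,"tz":0,"wx":0,"wy":0,"wz":0,"fingers":0},{"tx":0.075,"ty":0.075,"tz":0,"wx":0,"wy":0,"wz":0,"fingers":0}])

```text
clock: 1.6
tool_pos: [0.5769, -0.0344, 0.269]
tcp_rot: [-3.142, 0.002, 0.004]
force: [0.3, -0.3, -0.5]
opening: 0.0856
grip_force: 0.0
```

```bash
python3 - <<'E'
from h import *
import pickle
w=r.camera_info("wrist"); im=r.read_camera("wrist"); cv2.imwrite("pics/w0.png",im); pickle.dump(w,open("w0.pkl","wb")); print(r.state()['tool_pos'])
E
```

```text
[ 0.5762 -0.0356  0.2693]
```

View pics/w0.png

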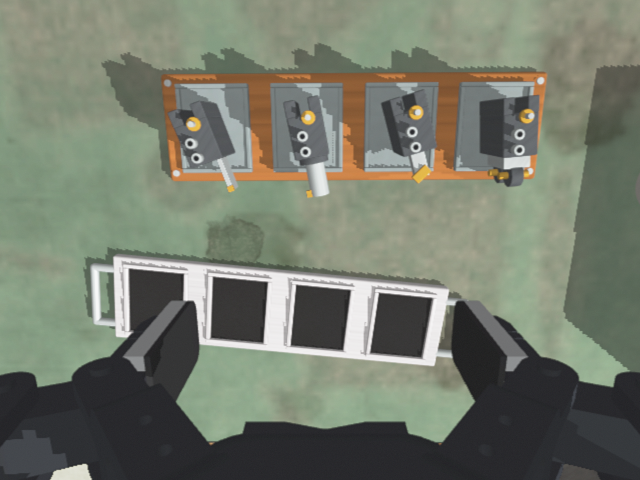

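The wrist view shows all four holders clearly, at about (203,135), (307,132), (413,130) and (508,130). Pockets 2–4 are at about (237,309), (319,316) and (402,323). I enlarge the holders to read the edges of their tops.

```bash
python3 - <<'E'
from h import *
import pickle
im=cv2.imread("pics/w0.png"); w=pickle.load(open("w0.pkl","rb"))
m=(im.max(2)<60).astype(np.uint8)*255; m[:262]=0;m[370:]=0
R=[q for q in rects(m,1500,5000)]; R.sort()
for q in R: print(q)
P=np.array([q[0] for q in R]); 
for z in(0.010,): print(unproj(w,P,z))
for k,x in enumerate((160,355)):
    c=cv2.resize(im[80:200,x:x+200],None,fx=4,fy=4,interpolation=cv2.INTER_LANCZOS4)
    c=cv2.convertScaleAbs(c,alpha=1.6,beta=15)
    for j in range(0,200,20):
        cv2.putText(c,str(x+j),(4*j,10),0,.35,(0,0,255),1); cv2.line(c,(4*j,12),(4*j,18),(0,0,255),1)
    for j in range(0,120,20): cv2.putText(c,str(80+j),(0,4*j+4),0,.35,(0,0,255),1)
    cv2.imwrite(f"pics/wc{k}.png",c)
E
```

```text
((134.54823303222656, 324.38897705078125), (58.6358642578125, 131.57969665527344), 27.7108154296875)
((171.0, 335.5), (67.0, 54.0), 90.0)
((238.05801391601562, 309.54083251953125), (52.591102600097656, 59.9859733581543), 4.184916019439697)
((320.3509521484375, 317.4235534667969), (52.675270080566406, 58.83575439453125), 5.355824947357178)
((400.8436279296875, 325.1805419921875), (51.475215911865234, 60.34141159057617), 8.426969528198242)
((468.5556640625, 344.6343994140625), (81.92918395996094, 45.30081558227539), 52.25319290161133)
[[ 0.4389  0.1625  0.01  ]
 [ 0.4262  0.1258  0.01  ]
 [ 0.456   0.0539  0.01  ]
 [ 0.4473 -0.031   0.01  ]
 [ 0.4387 -0.115   0.01  ]
 [ 0.4162 -0.1877  0.01  ]]
```

View pics/wc0.png

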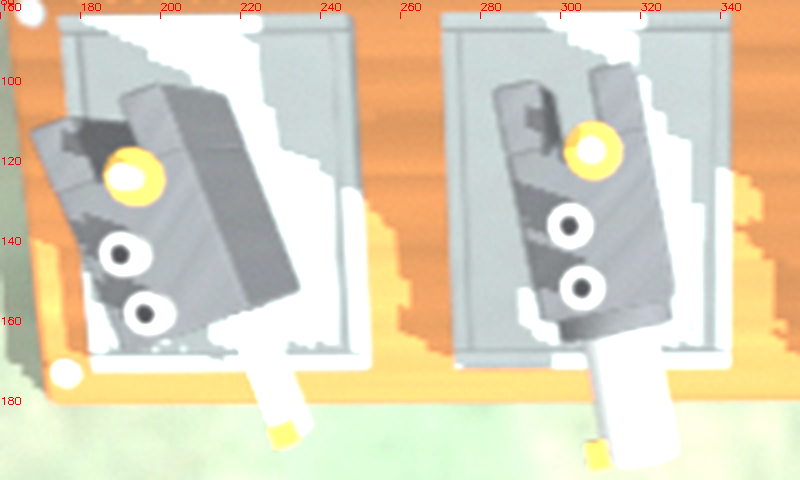

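View pics/wc1.png

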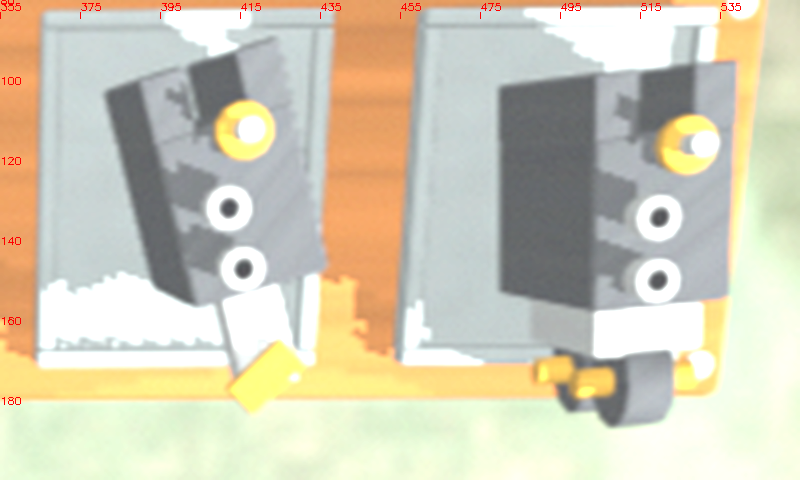

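```bash
cat > fit.py <<'E'
from h import *
import pickle
from scipy.optimize import least_squares
w=pickle.load(open("w0.pkl","rb"))
H=dict(parting=[(168.3,112),(200.5,100.8),(222,156.8),(190.5,167.5)],
boring=[(283.5,102.5),(318,95.8),(327,155.5),(299.5,160)],
turning=[(390,100.5),(423.3,89.5),(436.8,147),(403.8,156.3)],
knurling=[(504.3,98.3),(539,95.5),(537,154),(503.5,157.3)])
B=np.array([(23,14),(23,-14),(-23,-14),(-23,14)])/1000
def model(p,z):
    c,s=np.cos(p[2]),np.sin(p[2]); q=B@np.array([[c,s],[-s,c]])+p[:2]
    return np.c_[q,np.full(4,z)]
for n,uv in H.items():
    uv=np.array(uv); X0=unproj(w,uv,.075).mean(0)
    o=[]
    for z in(.068,.074,.080,.086):
        s=least_squares(lambda p:(proj(w,model(p,z))-uv).ravel(),[X0[0],X0[1],0.1]); o.append(s)
        print(n,z,s.x,np.degrees(s.x[2]),"rms",np.sqrt(s.cost*2/8))
E
python3 fit.py
python3 - <<'E'
from h import *
import pickle
w=pickle.load(open("w0.pkl","rb"))
# nest outer corners (rim) of boring and turning nests
N=np.array([(270.5,83.5),(342.5,83),(342.5,172),(273.5,172),(366,82.5),(438.5,82.5),(433,171.5),(364.5,171.5)])
for z in(.015,.02,.025): 
    X=unproj(w,N,z); print(z,[np.linalg.norm(X[a]-X[b]).round(4) for a,b in((0,1),(2,3),(1,2),(4,5),(5,6),(6,7))],X[:4].mean(0),X[4:].mean(0))
# board corners
X=unproj(w,[(163,74),(547,74),(543,181),(173,181)],.012);print(X)
# rack outer top corners
X=unproj(w,[(115,256),(448,289),(436,364),(118,334)],.014);print(X,X.mean(0),np.linalg.norm(X[0]-X[1]),np.linalg.norm(X[1]-X[2]))
E
```

```text
parting 0.068 [0.633  0.0671 0.3154] 18.07002332438618 rms 0.6129861470586861
parting 0.074 [0.6331 0.0653 0.315 ] 18.04749050283982 rms 1.0500348006901536
parting 0.08 [0.6333 0.0635 0.3146] 18.02406013326363 rms 1.5054546347286162
parting 0.086 [0.6334 0.0617 0.3142] 17.999707128113045 rms 1.9784659596329228
boring 0.068 [ 0.6377 -0.0211  0.2001] 11.46406515860611 rms 1.828988497898829
boring 0.074 [ 0.6377 -0.0213  0.2001] 11.464903784442997 rms 2.069002163222149
boring 0.08 [ 0.6378 -0.0216  0.2001] 11.465745749250638 rms 2.378380051910907
boring 0.086 [ 0.6379 -0.0218  0.2001] 11.466592716649435 rms 2.7422688688737433
turning 0.068 [ 0.6418 -0.1047  0.2979] 17.06560219282416 rms 0.8074684956506493
turning 0.074 [ 0.6418 -0.1035  0.2984] 17.09629402701184 rms 1.2208723880284624
turning 0.08 [ 0.6418 -0.1023  0.2989] 17.128061695420342 rms 1.6625101086924305
turning 0.086 [ 0.6418 -0.1011  0.2995] 17.160988293382882 rms 2.125766645546656
knurling 0.068 [ 0.6398 -0.1893  0.0972] 5.5699615648903285 rms 0.8227594485441112
knurling 0.074 [ 0.6398 -0.1866  0.0982] 5.628865837110447 rms
[... 296 characters left out ...]
64(0.0639)] [ 0.637  -0.0192  0.015 ] [ 0.6377 -0.1038  0.015 ]
0.02 [np.float64(0.0629), np.float64(0.0635), np.float64(0.0773), np.float64(0.0633), np.float64(0.0773), np.float64(0.0631)] [ 0.637  -0.0194  0.02  ] [ 0.6378 -0.1029  0.02  ]
0.025 [np.float64(0.0621), np.float64(0.0627), np.float64(0.0763), np.float64(0.0625), np.float64(0.0763), np.float64(0.0623)] [ 0.6371 -0.0196  0.025 ] [ 0.6379 -0.1021  0.025 ]
[[ 0.6836  0.1083  0.012 ]
 [ 0.6846 -0.2319  0.012 ]
 [ 0.5897 -0.2415  0.012 ]
 [ 0.5888  0.1081  0.012 ]]
[[ 0.5149  0.1713  0.014 ]
 [ 0.4809 -0.1597  0.014 ]
 [ 0.3955 -0.1537  0.014 ]
 [ 0.4299  0.179   0.014 ]] [0.4553 0.0092 0.014 ] 0.3327362831350855 0.08552277148708554
```

Heights check out: the nest rim top is at z≈0.016, so block tops are at z≈0.066 and the floors at 0.012. The rack centre is at (0.452, 0.0115) with yaw −5.8°. I start with the knurling holder at (0.640, −0.190), 5.5°.

Emit:
step_arm(increments=[{"tx":0.0635,"ty":-0.155,"tz":-0.13,"wx":0,"wy":0,"wz":5.5,"fingers":0.35},{"tx":0.0635,"ty":-0.155,"tz":-0.13,"wx":0,"wy":0,"wz":5.5,"fingers":0.35},{"tx":0.0635,"ty":-0.155,"tz":-0.13,"wx":0,"wy":0,"wz":5.5,"fingers":0.35},{"tx":0.0635,"ty":-0.155,"tz":-0.13,"wx":0,"wy":0,"wz":5.5,"fingers":0.35},{"tx":0.0635,"ty":-0.155,"tz":-0.13,"wx":0,"wy":0,"wz":5.5,"fingers":0.35},{"tx":0.0635,"ty":-0.155,"tz":-0.13,"wx":0,"wy":0,"wz":5.5,"fingers":0.35},{"tx":0.0635,"ty":-0.155,"tz":-0.13,"wx":0,"wy":0,"wz":5.5,"fingers":0.35}])

```text
clock: 2.35
tool_pos: [0.6397, -0.1908, 0.1414]
tcp_rot: [3.141, -0.001, 0.096]
force: [0.0, 0.1, -0.4]
opening: 0.0553
grip_force: 0.0
```

```bash
python3 - <<'E'
from h import *
cv2.imwrite("pics/w1.png",r.read_camera("wrist")); s=r.state(); print(s['tool_pos'],s['tcp_rot'],s['opening'])
E
```

```text
[ 0.6402 -0.1902  0.142 ] [ 3.1407 -0.002   0.0972] 0.05522242545617955
```

View pics/w1.png

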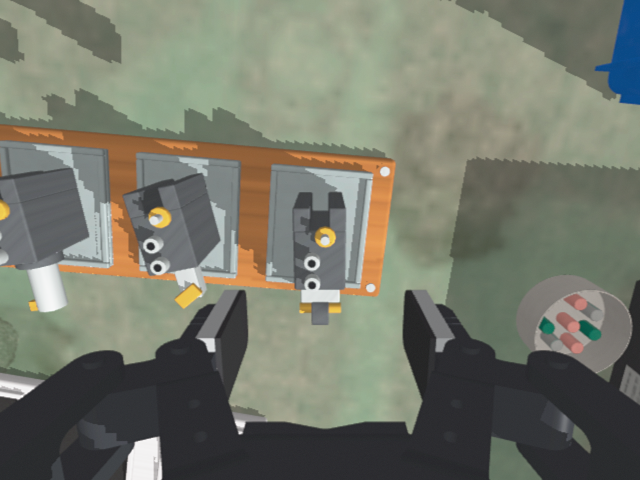

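The knurling block, centred at (319,240), lies square and centred between the pads, whose midline is at about x=325. I descend, grip and lift.

Emit:
step_arm(increments=[{"tx":0,"ty":0,"tz":-0.04,"wx":0,"wy":0,"wz":0,"fingers":0.35},{"tx":0,"ty":0,"tz":-0.08,"wx":0,"wy":0,"wz":0,"fingers":0.35},{"tx":0,"ty":0,"tz":-0.105,"wx":0,"wy":0,"wz":0,"fingers":0.35},{"tx":0,"ty":0,"tz":-0.115,"wx":0,"wy":0,"wz":0,"fingers":0.35},{"tx":0,"ty":0,"tz":-0.115,"wx":0,"wy":0,"wz":0,"fingers":0.6},{"tx":0,"ty":0,"tz":-0.115,"wx":0,"wy":0,"wz":0,"fingers":1},{"tx":0,"ty":0,"tz":-0.115,"wx":0,"wy":0,"wz":0,"fingers":1},{"tx":0,"ty":0,"tz":-0.115,"wx":0,"wy":0,"wz":0,"fingers":1},{"tx":0,"ty":0,"tz":-0.115,"wx":0,"wy":0,"wz":0,"fingers":1},{"tx":0,"ty":0,"tz":-0.115,"wx":0,"wy":0,"wz":0,"fingers":1}], grip_force=60)

```text
clock: 3.4
tool_pos: [0.6415, -0.1907, 0.0275]
tcp_rot: [3.14, -0.004, 0.097]
force: [0.1, 2.3, 7.4]
opening: 0.0272
grip_force: 60.0
```

Emit:
step_arm(increments=[{"tx":0,"ty":0,"tz":0.04,"wx":0,"wy":0,"wz":0,"fingers":1},{"tx":0,"ty":0,"tz":0.08,"wx":0,"wy":0,"wz":0,"fingers":1},{"tx":-0.02,"ty":0.01,"tz":0.11,"wx":0,"wy":0,"wz":-2,"fingers":1},{"tx":-0.04,"ty":0.05,"tz":0.11,"wx":0,"wy":0,"wz":-4,"fingers":1},{"tx":-0.06,"ty":0.09,"tz":0.11,"wx":0,"wy":0,"wz":-6,"fingers":1},{"tx":-0.08,"ty":0.13,"tz":0.11,"wx":0,"wy":0,"wz":-8,"fingers":1},{"tx":-0.1,"ty":0.17,"tz":0.11,"wx":0,"wy":0,"wz":-10,"fingers":1},{"tx":-0.12,"ty":0.21,"tz":0.11,"wx":0,"wy":0,"wz":-11.4,"fingers":1},{"tx":-0.14,"ty":0.25,"tz":0.11,"wx":0,"wy":0,"wz":-11.4,"fingers":1},{"tx":-0.16,"ty":0.29,"tz":0.11,"wx":0,"wy":0,"wz":-11.4,"fingers":1}])

```text
clock: 4.4
tool_pos: [0.4791, 0.1005, 0.1355]
tcp_rot: [3.141, -0.001, -0.102]
force: [0.4, 0.3, -3.3]
opening: 0.0272
grip_force: 60.2
```

Emit:
step_arm(increments=[{"tx":-0.015,"ty":0.037,"tz":0,"wx":0,"wy":0,"wz":0,"fingers":1},{"tx":-0.015,"ty":0.037,"tz":-0.03,"wx":0,"wy":0,"wz":0,"fingers":1},{"tx":-0.015,"ty":0.037,"tz":-0.06,"wx":0,"wy":0,"wz":0,"fingers":1},{"tx":-0.015,"ty":0.037,"tz":-0.08,"wx":0,"wy":0,"wz":0,"fingers":1},{"tx":-0.015,"ty":0.037,"tz":-0.08,"wx":0,"wy":0,"wz":0,"fingers":1}])

```text
clock: 4.9
tool_pos: [0.4632, 0.1361, 0.0531]
tcp_rot: [3.14, 0.005, -0.102]
force: [0.2, 0.2, -3.5]
opening: 0.0273
grip_force: 60.0
```

```bash
python3 - <<'E'
from h import *
cv2.imwrite("pics/w2.png",r.read_camera("wrist")); s=r.state(); print(s['tool_pos'],s['tcp_rot'],s['opening'])
E
```

```text
[0.4645 0.1361 0.0546] [ 3.1408  0.0022 -0.1019] 0.027574510592209094
```

View pics/w2.png

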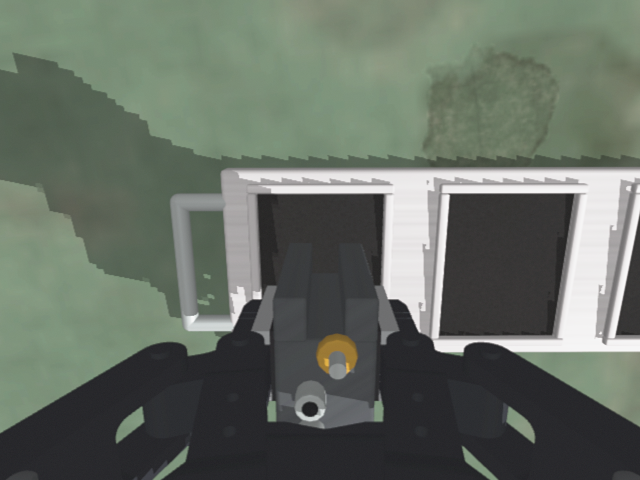

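The holder hangs square over the leftmost pocket: block centre column about 325, pocket about 321. I lower it, release and move to the turning holder.

Emit:
step_arm(increments=[{"tx":0,"ty":0,"tz":-0.015,"wx":0,"wy":0,"wz":0,"fingers":1},{"tx":0,"ty":0,"tz":-0.026,"wx":0,"wy":0,"wz":0,"fingers":1},{"tx":0,"ty":0,"tz":-0.0285,"wx":0,"wy":0,"wz":0,"fingers":1},{"tx":0,"ty":0,"tz":-0.0285,"wx":0,"wy":0,"wz":0,"fingers":1},{"tx":0,"ty":0,"tz":-0.0285,"wx":0,"wy":0,"wz":0,"fingers":0.45},{"tx":0,"ty":0,"tz":-0.0285,"wx":0,"wy":0,"wz":0,"fingers":0.45},{"tx":0,"ty":0,"tz":-0.0285,"wx":0,"wy":0,"wz":0,"fingers":0.45},{"tx":0,"ty":0,"tz":0.01,"wx":0,"wy":0,"wz":0,"fingers":0.45},{"tx":0,"ty":0,"tz":0.05,"wx":0,"wy":0,"wz":0,"fingers":0.35},{"tx":0,"ty":0,"tz":0.09,"wx":0,"wy":0,"wz":0,"fingers":0.35}])

```text
clock: 5.95
tool_pos: [0.4649, 0.1363, 0.1467]
tcp_rot: [3.142, 0.0, -0.102]
force: [1.0, 0.2, -0.6]
opening: 0.0555
grip_force: 0.0
```

Emit:
step_arm(increments=[{"tx":0.177,"ty":-0.24,"tz":0,"wx":0,"wy":0,"wz":23,"fingers":0.35},{"tx":0.177,"ty":-0.24,"tz":0,"wx":0,"wy":0,"wz":23,"fingers":0.35},{"tx":0.177,"ty":-0.24,"tz":0,"wx":0,"wy":0,"wz":23,"fingers":0.35},{"tx":0.177,"ty":-0.24,"tz":0,"wx":0,"wy":0,"wz":23,"fingers":0.35},{"tx":0.177,"ty":-0.24,"tz":0,"wx":0,"wy":0,"wz":23,"fingers":0.35},{"tx":0.177,"ty":-0.24,"tz":0,"wx":0,"wy":0,"wz":23,"fingers":0.35},{"tx":0.177,"ty":-0.24,"tz":0,"wx":0,"wy":0,"wz":23,"fingers":0.35},{"tx":0.177,"ty":-0.24,"tz":0,"wx":0,"wy":0,"wz":23,"fingers":0.35},{"tx":0.177,"ty":-0.24,"tz":0,"wx":0,"wy":0,"wz":23,"fingers":0.35}])

```text
clock: 6.85
tool_pos: [0.6415, -0.1028, 0.145]
tcp_rot: [-3.141, 0.001, 0.3]
force: [0.8, -0.4, -1.6]
opening: 0.0556
grip_force: 0.0
```

```bash
python3 - <<'E'
from h import *
cv2.imwrite("pics/w3.png",r.read_camera("wrist")); s=r.state(); print(s['tool_pos'],s['tcp_rot'],s['opening'])
E
```

```text
[ 0.6415 -0.1024  0.1452] [-3.1411  0.0004  0.3005] 0.055766770178262065
```

View pics/w3.png

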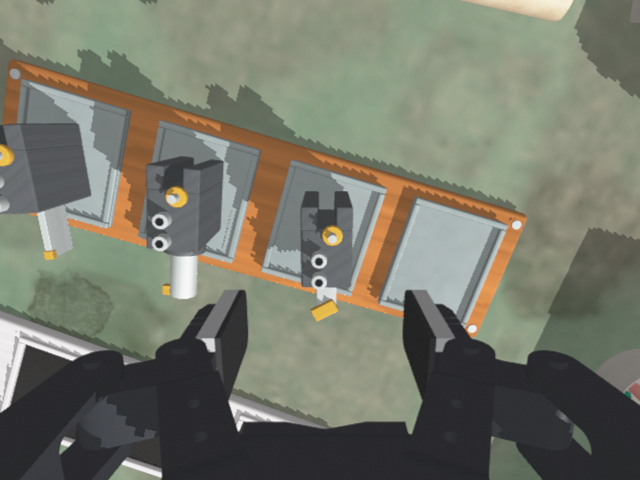

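The turning holder, centre column 327, is square between the pads, so I pick it.

Emit:
step_arm(increments=[{"tx":0,"ty":0,"tz":-0.04,"wx":0,"wy":0,"wz":0,"fingers":0.35},{"tx":0,"ty":0,"tz":-0.08,"wx":0,"wy":0,"wz":0,"fingers":0.35},{"tx":0,"ty":0,"tz":-0.107,"wx":0,"wy":0,"wz":0,"fingers":0.35},{"tx":0,"ty":0,"tz":-0.1175,"wx":0,"wy":0,"wz":0,"fingers":0.35},{"tx":0,"ty":0,"tz":-0.1175,"wx":0,"wy":0,"wz":0,"fingers":0.6},{"tx":0,"ty":0,"tz":-0.1175,"wx":0,"wy":0,"wz":0,"fingers":1},{"tx":0,"ty":0,"tz":-0.1175,"wx":0,"wy":0,"wz":0,"fingers":1},{"tx":0,"ty":0,"tz":-0.1175,"wx":0,"wy":0,"wz":0,"fingers":1},{"tx":0,"ty":0,"tz":-0.1175,"wx":0,"wy":0,"wz":0,"fingers":1},{"tx":0,"ty":0,"tz":-0.1175,"wx":0,"wy":0,"wz":0,"fingers":1}], grip_force=60)

```text
clock: 7.9
tool_pos: [0.6431, -0.1036, 0.0294]
tcp_rot: [3.14, -0.003, 0.3]
force: [-0.4, 3.1, 6.2]
opening: 0.027
grip_force: 60.4
```

Emit:
step_arm(increments=[{"tx":0,"ty":0,"tz":0.04,"wx":0,"wy":0,"wz":0,"fingers":1},{"tx":0,"ty":0,"tz":0.08,"wx":0,"wy":0,"wz":0,"fingers":1},{"tx":-0.03,"ty":0.02,"tz":0.1,"wx":0,"wy":0,"wz":-4,"fingers":1},{"tx":-0.06,"ty":0.05,"tz":0.1,"wx":0,"wy":0,"wz":-8,"fingers":1},{"tx":-0.09,"ty":0.075,"tz":0.1,"wx":0,"wy":0,"wz":-12,"fingers":1},{"tx":-0.12,"ty":0.1,"tz":0.1,"wx":0,"wy":0,"wz":-16,"fingers":1},{"tx":-0.15,"ty":0.13,"tz":0.1,"wx":0,"wy":0,"wz":-20,"fingers":1},{"tx":-0.186,"ty":0.1565,"tz":0.1,"wx":0,"wy":0,"wz":-23,"fingers":1},{"tx":-0.186,"ty":0.1565,"tz":0.08,"wx":0,"wy":0,"wz":-23,"fingers":1},{"tx":-0.186,"ty":0.1565,"tz":0.05,"wx":0,"wy":0,"wz":-23,"fingers":1}])

```text
clock: 8.9
tool_pos: [0.4567, 0.0535, 0.0788]
tcp_rot: [3.142, -0.005, -0.1]
force: [1.5, -0.4, -4.4]
opening: 0.0275
grip_force: 60.7
```

Emit:
step_arm(increments=[{"tx":0,"ty":0,"tz":-0.02,"wx":0,"wy":0,"wz":0,"fingers":1},{"tx":0,"ty":0,"tz":-0.02,"wx":0,"wy":0,"wz":0,"fingers":1}])

```text
clock: 9.1
tool_pos: [0.4541, 0.0528, 0.0556]
tcp_rot: [3.141, 0.005, -0.102]
force: [0.0, 0.3, -4.1]
opening: 0.0272
grip_force: 60.3
```

```bash
python3 - <<'E'
from h import *
cv2.imwrite("pics/w4.png",r.read_camera("wrist")); s=r.state(); print(s['tool_pos'],s['tcp_rot'],s['opening'])
E
```

```text
[0.4553 0.0527 0.0569] [ 3.1412  0.0028 -0.102 ] 0.027569288063379167
```

View pics/w4.png

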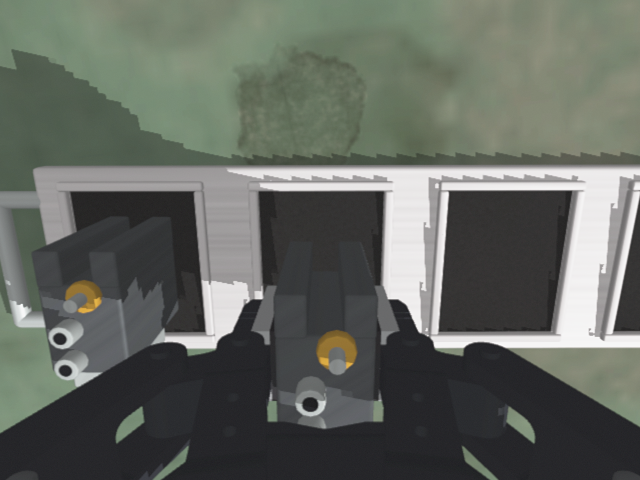

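The knurling holder stands upright in its pocket at (105,300). The turning holder is centred over the next pocket, so I lower and release it.

Emit:
step_arm(increments=[{"tx":0,"ty":0,"tz":-0.015,"wx":0,"wy":0,"wz":0,"fingers":1},{"tx":0,"ty":0,"tz":-0.026,"wx":0,"wy":0,"wz":0,"fingers":1},{"tx":0,"ty":0,"tz":-0.029,"wx":0,"wy":0,"wz":0,"fingers":1},{"tx":0,"ty":0,"tz":-0.029,"wx":0,"wy":0,"wz":0,"fingers":1},{"tx":0,"ty":0,"tz":-0.029,"wx":0,"wy":0,"wz":0,"fingers":0.45},{"tx":0,"ty":0,"tz":-0.029,"wx":0,"wy":0,"wz":0,"fingers":0.45},{"tx":0,"ty":0,"tz":-0.029,"wx":0,"wy":0,"wz":0,"fingers":0.45},{"tx":0,"ty":0,"tz":0.01,"wx":0,"wy":0,"wz":0,"fingers":0.45},{"tx":0,"ty":0,"tz":0.05,"wx":0,"wy":0,"wz":0,"fingers":0.4},{"tx":0,"ty":0,"tz":0.09,"wx":0,"wy":0,"wz":0,"fingers":0.35}])

```text
clock: 10.15
tool_pos: [0.4559, 0.0528, 0.1493]
tcp_rot: [3.142, 0.0, -0.102]
force: [-0.2, -0.6, -0.7]
opening: 0.0555
grip_force: 0.0
```

Emit:
step_arm(increments=[{"tx":0.182,"ty":-0.074,"tz":0,"wx":0,"wy":0,"wz":17.3,"fingers":0.35},{"tx":0.182,"ty":-0.074,"tz":0,"wx":0,"wy":0,"wz":17.3,"fingers":0.35},{"tx":0.182,"ty":-0.074,"tz":0,"wx":0,"wy":0,"wz":17.3,"fingers":0.35},{"tx":0.182,"ty":-0.074,"tz":0,"wx":0,"wy":0,"wz":17.3,"fingers":0.35},{"tx":0.182,"ty":-0.074,"tz":0,"wx":0,"wy":0,"wz":17.3,"fingers":0.35},{"tx":0.182,"ty":-0.074,"tz":0,"wx":0,"wy":0,"wz":17.3,"fingers":0.35},{"tx":0.182,"ty":-0.074,"tz":0,"wx":0,"wy":0,"wz":17.3,"fingers":0.35}])

```text
clock: 10.85
tool_pos: [0.6372, -0.0207, 0.1476]
tcp_rot: [-3.141, 0.001, 0.2]
force: [-0.3, -0.1, 0.1]
opening: 0.0558
grip_force: 0.0
```

```bash
python3 - <<'E'
from h import *
cv2.imwrite("pics/w5.png",r.read_camera("wrist")); s=r.state(); print(s['tool_pos'],s['tcp_rot'],s['opening'])
E
```

```text
[ 0.6372 -0.0206  0.1479] [-3.1414  0.0005  0.2005] 0.0554117331638585
```

View pics/w5.png

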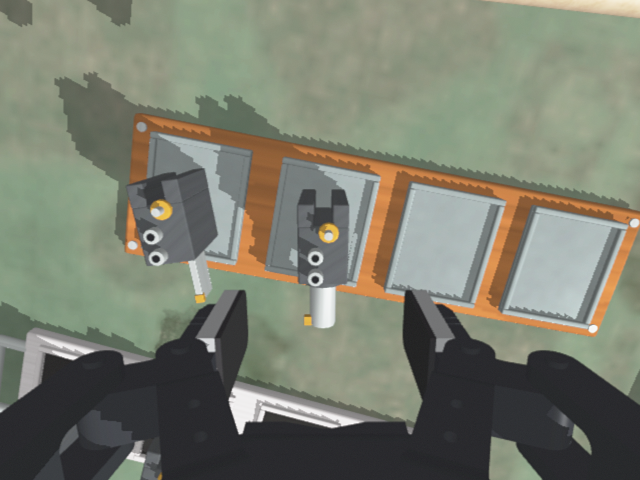

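The boring holder, centre column 323, is square between the pads, so I pick it.

Emit:
step_arm(increments=[{"tx":0,"ty":0,"tz":-0.04,"wx":0,"wy":0,"wz":0,"fingers":0.35},{"tx":0,"ty":0,"tz":-0.08,"wx":0,"wy":0,"wz":0,"fingers":0.35},{"tx":0,"ty":0,"tz":-0.11,"wx":0,"wy":0,"wz":0,"fingers":0.35},{"tx":0,"ty":0,"tz":-0.12,"wx":0,"wy":0,"wz":0,"fingers":0.35},{"tx":0,"ty":0,"tz":-0.12,"wx":0,"wy":0,"wz":0,"fingers":0.6},{"tx":0,"ty":0,"tz":-0.12,"wx":0,"wy":0,"wz":0,"fingers":1},{"tx":0,"ty":0,"tz":-0.12,"wx":0,"wy":0,"wz":0,"fingers":1},{"tx":0,"ty":0,"tz":-0.12,"wx":0,"wy":0,"wz":0,"fingers":1},{"tx":0,"ty":0,"tz":-0.12,"wx":0,"wy":0,"wz":0,"fingers":1},{"tx":0,"ty":0,"tz":-0.12,"wx":0,"wy":0,"wz":0,"fingers":1}], grip_force=60)

```text
clock: 11.9
tool_pos: [0.6393, -0.0212, 0.0296]
tcp_rot: [3.14, -0.003, 0.2]
force: [-1.8, 0.8, 6.2]
opening: 0.0274
grip_force: 60.1
```

Emit:
step_arm(increments=[{"tx":0,"ty":0,"tz":0.04,"wx":0,"wy":0,"wz":0,"fingers":1},{"tx":0,"ty":0,"tz":0.08,"wx":0,"wy":0,"wz":0,"fingers":1},{"tx":-0.03,"ty":0,"tz":0.1,"wx":0,"wy":0,"wz":-3,"fingers":1},{"tx":-0.06,"ty":0,"tz":0.1,"wx":0,"wy":0,"wz":-6,"fingers":1},{"tx":-0.1,"ty":-0.005,"tz":0.1,"wx":0,"wy":0,"wz":-10,"fingers":1},{"tx":-0.14,"ty":-0.0095,"tz":0.1,"wx":0,"wy":0,"wz":-14,"fingers":1},{"tx":-0.17,"ty":-0.0095,"tz":0.1,"wx":0,"wy":0,"wz":-17.3,"fingers":1},{"tx":-0.19,"ty":-0.0095,"tz":0.1,"wx":0,"wy":0,"wz":-17.3,"fingers":1},{"tx":-0.19,"ty":-0.0095,"tz":0.08,"wx":0,"wy":0,"wz":-17.3,"fingers":1},{"tx":-0.19,"ty":-0.0095,"tz":0.05,"wx":0,"wy":0,"wz":-17.3,"fingers":1}])

```text
clock: 12.9
tool_pos: [0.4492, -0.0312, 0.079]
tcp_rot: [3.141, -0.006, -0.102]
force: [1.0, -0.2, -2.6]
opening: 0.0272
grip_force: 60.1
```

Emit:
step_arm(increments=[{"tx":0,"ty":0,"tz":-0.02,"wx":0,"wy":0,"wz":0,"fingers":1},{"tx":0,"ty":0,"tz":-0.02,"wx":0,"wy":0,"wz":0,"fingers":1},{"tx":0,"ty":0,"tz":-0.02,"wx":0,"wy":0,"wz":0,"fingers":1}])

```text
clock: 13.2
tool_pos: [0.4483, -0.0308, 0.058]
tcp_rot: [3.141, 0.0, -0.102]
force: [0.2, -0.6, -2.0]
opening: 0.0272
grip_force: 59.7
```

Emit:
step_arm(increments=[{"tx":0,"ty":0,"tz":-0.015,"wx":0,"wy":0,"wz":0,"fingers":1},{"tx":0,"ty":0,"tz":-0.027,"wx":0,"wy":0,"wz":0,"fingers":1},{"tx":0,"ty":0,"tz":-0.03,"wx":0,"wy":0,"wz":0,"fingers":1},{"tx":0,"ty":0,"tz":-0.03,"wx":0,"wy":0,"wz":0,"fingers":1},{"tx":0,"ty":0,"tz":-0.03,"wx":0,"wy":0,"wz":0,"fingers":0.45},{"tx":0,"ty":0,"tz":-0.03,"wx":0,"wy":0,"wz":0,"fingers":0.45},{"tx":0,"ty":0,"tz":-0.03,"wx":0,"wy":0,"wz":0,"fingers":0.45},{"tx":0,"ty":0,"tz":0.01,"wx":0,"wy":0,"wz":0,"fingers":0.45},{"tx":0,"ty":0,"tz":0.05,"wx":0,"wy":0,"wz":0,"fingers":0.4},{"tx":0,"ty":0,"tz":0.09,"wx":0,"wy":0,"wz":0,"fingers":0.35}])

```text
clock: 14.2
tool_pos: [0.4479, -0.0306, 0.1492]
tcp_rot: [3.142, 0.0, -0.102]
force: [0.5, 0.3, 0.0]
opening: 0.0551
grip_force: 0.0
```

Emit:
step_arm(increments=[{"tx":0.185,"ty":0.098,"tz":0,"wx":0,"wy":0,"wz":24,"fingers":0.35},{"tx":0.185,"ty":0.098,"tz":0,"wx":0,"wy":0,"wz":24,"fingers":0.35},{"tx":0.185,"ty":0.098,"tz":0,"wx":0,"wy":0,"wz":24,"fingers":0.35},{"tx":0.185,"ty":0.098,"tz":0,"wx":0,"wy":0,"wz":24,"fingers":0.35},{"tx":0.185,"ty":0.098,"tz":0,"wx":0,"wy":0,"wz":24,"fingers":0.35},{"tx":0.185,"ty":0.098,"tz":0,"wx":0,"wy":0,"wz":24,"fingers":0.35},{"tx":0.185,"ty":0.098,"tz":0,"wx":0,"wy":0,"wz":24,"fingers":0.35}])

```text
clock: 14.9
tool_pos: [0.6321, 0.0669, 0.1473]
tcp_rot: [-3.141, 0.002, 0.317]
force: [-0.6, -0.2, -0.2]
opening: 0.0553
grip_force: 0.0
```

```bash
python3 - <<'E'
from h import *
cv2.imwrite("pics/w6.png",r.read_camera("wrist")); s=r.state(); print(s['tool_pos'],s['tcp_rot'],s['opening'])
E
```

```text
[0.632  0.0666 0.1476] [-3.1415  0.0012  0.3162] 0.05541998872571213
```

View pics/w6.png

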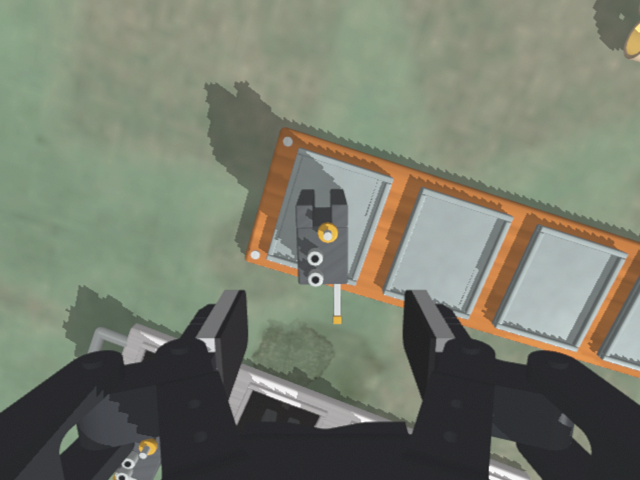

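The parting holder, centre column 322, is aligned, so I pick it.

Emit:
step_arm(increments=[{"tx":0,"ty":0,"tz":-0.04,"wx":0,"wy":0,"wz":0,"fingers":0.35},{"tx":0,"ty":0,"tz":-0.08,"wx":0,"wy":0,"wz":0,"fingers":0.35},{"tx":0,"ty":0,"tz":-0.11,"wx":0,"wy":0,"wz":0,"fingers":0.35},{"tx":0,"ty":0,"tz":-0.12,"wx":0,"wy":0,"wz":0,"fingers":0.35},{"tx":0,"ty":0,"tz":-0.12,"wx":0,"wy":0,"wz":0,"fingers":0.6},{"tx":0,"ty":0,"tz":-0.12,"wx":0,"wy":0,"wz":0,"fingers":1},{"tx":0,"ty":0,"tz":-0.12,"wx":0,"wy":0,"wz":0,"fingers":1},{"tx":0,"ty":0,"tz":-0.12,"wx":0,"wy":0,"wz":0,"fingers":1},{"tx":0,"ty":0,"tz":-0.12,"wx":0,"wy":0,"wz":0,"fingers":1},{"tx":0,"ty":0,"tz":-0.12,"wx":0,"wy":0,"wz":0,"fingers":1}], grip_force=60)

```text
clock: 15.95
tool_pos: [0.6342, 0.0671, 0.0295]
tcp_rot: [3.14, -0.003, 0.317]
force: [-1.4, -0.7, 6.5]
opening: 0.0273
grip_force: 59.9
```

Emit:
step_arm(increments=[{"tx":0,"ty":0,"tz":0.04,"wx":0,"wy":0,"wz":0,"fingers":1},{"tx":0,"ty":0,"tz":0.08,"wx":0,"wy":0,"wz":0,"fingers":1},{"tx":-0.02,"ty":-0.03,"tz":0.1,"wx":0,"wy":0,"wz":-4,"fingers":1},{"tx":-0.045,"ty":-0.06,"tz":0.1,"wx":0,"wy":0,"wz":-8,"fingers":1},{"tx":-0.07,"ty":-0.09,"tz":0.1,"wx":0,"wy":0,"wz":-12,"fingers":1},{"tx":-0.1,"ty":-0.12,"tz":0.1,"wx":0,"wy":0,"wz":-16,"fingers":1},{"tx":-0.13,"ty":-0.15,"tz":0.1,"wx":0,"wy":0,"wz":-20,"fingers":1},{"tx":-0.16,"ty":-0.175,"tz":0.1,"wx":0,"wy":0,"wz":-24,"fingers":1},{"tx":-0.1935,"ty":-0.181,"tz":0.1,"wx":0,"wy":0,"wz":-24,"fingers":1},{"tx":-0.1935,"ty":-0.181,"tz":0.08,"wx":0,"wy":0,"wz":-24,"fingers":1}])

```text
clock: 16.95
tool_pos: [0.4372, -0.1147, 0.1092]
tcp_rot: [3.141, -0.001, -0.105]
force: [0.9, -0.5, -2.3]
opening: 0.027
grip_force: 60.0
```

Emit:
step_arm(increments=[{"tx":0,"ty":0,"tz":-0.03,"wx":0,"wy":0,"wz":0,"fingers":1},{"tx":0,"ty":0,"tz":-0.05,"wx":0,"wy":0,"wz":0,"fingers":1},{"tx":0,"ty":0,"tz":-0.05,"wx":0,"wy":0,"wz":0,"fingers":1}])

```text
clock: 17.25
tool_pos: [0.438, -0.113, 0.0559]
tcp_rot: [-3.14, 0.004, -0.102]
force: [-0.0, 0.2, -2.4]
opening: 0.0275
grip_force: 59.6
```

Emit:
step_arm(increments=[{"tx":0,"ty":0,"tz":-0.015,"wx":0,"wy":0,"wz":0,"fingers":1},{"tx":0,"ty":0,"tz":-0.027,"wx":0,"wy":0,"wz":0,"fingers":1},{"tx":0,"ty":0,"tz":-0.03,"wx":0,"wy":0,"wz":0,"fingers":1},{"tx":0,"ty":0,"tz":-0.03,"wx":0,"wy":0,"wz":0,"fingers":1},{"tx":0,"ty":0,"tz":-0.03,"wx":0,"wy":0,"wz":0,"fingers":0.45},{"tx":0,"ty":0,"tz":-0.03,"wx":0,"wy":0,"wz":0,"fingers":0.45},{"tx":0,"ty":0,"tz":-0.03,"wx":0,"wy":0,"wz":0,"fingers":0.45},{"tx":0,"ty":0,"tz":0.01,"wx":0,"wy":0,"wz":0,"fingers":0.45},{"tx":0,"ty":0,"tz":0.05,"wx":0,"wy":0,"wz":0,"fingers":0.4},{"tx":0,"ty":0,"tz":0.09,"wx":0,"wy":0,"wz":0,"fingers":0.35}])

```text
clock: 18.25
tool_pos: [0.4394, -0.1136, 0.1492]
tcp_rot: [3.142, 0.0, -0.102]
force: [0.3, -0.6, 0.2]
opening: 0.0553
grip_force: 0.0
```

Emit:
step_arm(increments=[{"tx":0.04,"ty":0.12,"tz":0.12,"wx":0,"wy":0,"wz":0,"fingers":0.35},{"tx":0.04,"ty":0.12,"tz":0.12,"wx":0,"wy":0,"wz":0,"fingers":0.35},{"tx":0.04,"ty":0.12,"tz":0.12,"wx":0,"wy":0,"wz":0,"fingers":0.35},{"tx":0.04,"ty":0.12,"tz":0.12,"wx":0,"wy":0,"wz":0,"fingers":0.35},{"tx":0.04,"ty":0.12,"tz":0.12,"wx":0,"wy":0,"wz":0,"fingers":0.35}])

```text
clock: 18.75
tool_pos: [0.4812, 0.0081, 0.2705]
tcp_rot: [-3.141, -0.006, -0.099]
force: [-0.5, -0.6, -0.7]
opening: 0.0556
grip_force: 0.0
```

```bash
python3 - <<'E'
from h import *
w=r.camera_info("wrist"); a=r.read_camera("wrist"); s=r.state(); print(s['tool_pos'],s['clock'])
b=r.read_camera("side")[190:350,170:450]
b=cv2.resize(b,(400,229),interpolation=cv2.INTER_CUBIC); a=cv2.resize(a,(800,600))[:350]
P=[(.4649,.1368,.064),(.4563,.0533,.064),(.4477,-.0303,.064),(.4391,-.1139,.064)]
for u,v in proj(w,P)*1.25: cv2.drawMarker(a,(int(u),int(v)),(0,0,255),0,10,1)
o=np.zeros((580,800,3),np.uint8); o[:350]=a; o[350:579,:400]=b; cv2.imwrite("pics/fin.png",o)
E
```

```text
[0.48   0.007  0.2685] 18.8
```

View pics/fin.png

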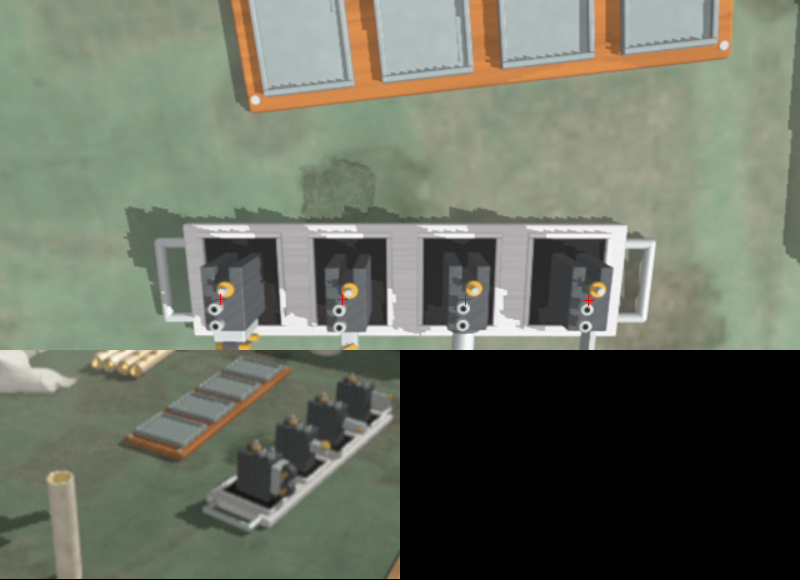

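All four holders stand square and upright in the pockets, with their tops on the expected marks (rows near 299). The order from left is knurling, turning, boring, parting, with cutting ends to the front. The sleeve is standing and the gripper is clear, so I hand in.

```bash
python3 -c "
from cell import r
print(r.hand_in())"
```

```text
the job is handed in; nothing more can be done
None
```

The job is handed in at about 19 s: the four holders stand in the rack in reverse order (knurling, turning, boring, parting from the left), upright and square with cutting ends to the front, and the sleeve is untouched; no verdict came back.

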